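Complete a kit tray: heat-spreader angles stacked lips alternating, and their screws

TASK

Finish packing the kit tray. Stack the two loose dark-grey heat-spreader angles on the one already in the tray, each turned end for end from the one below so that the raised lips alternate, every plate lies flat and level behind the lip below, and the top one lines up with the bottom one. Stand the jar of screws from the front of the bench upright in the tray's free pocket; set everything down, do not drop it.

Things in the scene. Friction and masses are not known exactly. Their poses are not given: they have to be found in the camera images.
- tray: Grey plastic kit tray, fixed, 169 x 64 mm, 26 mm high, floor and walls 3 mm. Origin: centre of the underside; x along its length, z up. Long pocket, inside x -22.5 to 81.5 mm, 58 mm across; then a 3 mm divider; on the -x side the jar's pocket, 56 x 58 mm. A notch 76 mm long in both long walls, in the middle of the long pocket, is 12 mm high, for fingers.
- tray_pile (a point): centre of the long pocket, on its floor (29.5 mm along the tray's x from its origin, 3 mm above the bench). Axes as for the tray.
- tray_jar (a point): centre of the free pocket for the jar, on its floor (-53.5 mm along the tray's x, 3 mm above the bench). Axes as for the tray.
- spreader_a: Dark-grey anodised aluminium heat-spreader angle, L-shaped from the side, all three alike, about 0.155 kg: flat plate 84 x 50 mm, 12 mm thick, with a raised lip along one short end, 12 mm wide (part of the 84), 50 mm long, 24 mm high in all. Origin: middle of the underside; x along the length to the lip, z up. This one already lies in the long pocket.
- spreader_a_center (a point): Centre of the plate, 6 mm above its underside; x along the length to the lip (its inner face at +30, outer at +42 mm; the plain end at -42), y across the 50 mm width (grasp the long side faces here), z up. It lies lip up, lip 0.5 to 2 mm from the +x end wall. The second plate goes beside this lip (12 to 18 mm nearer the divider), the third rests on this lip and the second plate. Plate centres: 9, 21 and 33 mm above the bench.
- spreader_a_lip (a point): Centre of the raised part of the lip, 36 mm along x from the plate's centre, 18 mm above the underside. Axes as for the centre.
- spreader_b: Dark-grey anodised aluminium heat-spreader angle, L-shaped from the side, all three alike, about 0.155 kg: flat plate 84 x 50 mm, 12 mm thick, with a raised lip along one short end, 12 mm wide (part of the 84), 50 mm long, 24 mm high in all. Origin: middle of the underside; x along the length to the lip, z up. Loose, lip up on the bench, any yaw.
- spreader_b_center (a point): Centre of the plate, 6 mm above its underside; x along the length to the lip (its inner face at +30, outer at +42 mm; the plain end at -42), y across the 50 mm width (grasp the long side faces here), z up. Either loose angle may go second.
- spreader_b_lip (a point): Centre of the raised part of the lip, 36 mm along x from the plate's centre, 18 mm above the underside. Axes as for the centre.
- spreader_c: Dark-grey anodised aluminium heat-spreader angle, L-shaped from the side, all three alike, about 0.155 kg: flat plate 84 x 50 mm, 12 mm thick, with a raised lip along one short end, 12 mm wide (part of the 84), 50 mm long, 24 mm high in all. Origin: middle of the underside; x along the length to the lip, z up. Loose, lip up on the bench, any yaw.
- spreader_c_center (a point): Centre of the plate, 6 mm above its underside; x along the length to the lip (its inner face at +30, outer at +42 mm; the plain end at -42), y across the 50 mm width (grasp the long side faces here), z up. 
- spreader_c_lip (a point): Centre of the raised part of the lip, 36 mm along x from the plate's centre, 18 mm above the underside. Axes as for the centre.
- jar_center (a point): clear round jar of screws with a black ribbed lid, standing near the front edge of the bench (not the one at the back), 58 mm high, about 0.11 kg; body 44 mm, lid 48 mm in diameter and 12 mm tall (46 to 58 mm above its foot); grasp it round the lid. This point is on its axis, half-way up (29 mm above its foot); z up.
- jar: The jar; origin at the middle of its foot.
Things that resemble listed ones, but are neither listed nor needed, are in the scene too. Leave any yellow look-alike of the spreader_a alone.

How it is judged:
By the outcome, as a careful person would: the job done as asked, in the order asked, and still so for the second after the job is handed in, with the robot touching nothing.
It also fails if it takes over 64 s, if anything falls off the work surface, if the arm or the gripper's body presses on something with over 40 N, if the wrist force passes 120 N, or if a joint passes its speed limit or range.

ROBOT

A 6-joint arm with a two-finger parallel gripper is mounted at the origin on a cart in front of the work surface, level with it; the furniture and walls round the work are solid. World frame = base frame: x ahead of the robot, y to its left, z up, the work surface at z = 0. Lengths are in m, angles in degrees, forces in N, time in s.
With the tool pointing down it reaches from about 0.4 to 0.825 m from the base axis. Payload 7 kg.
Tool frame: the origin (TCP) lies on the centre line of the jaws, within the pads' length; the fingertips stand 14 mm ahead of it and the grasp point (between the pads) lies 5 mm behind it; z points along the fingers, x is the direction in which the jaws open and shut, and the axes are right-handed (so a half turn about z gives the same grasp; the last joint's range is limited). The gripper opens to 88 mm and grips with 3 to 60 N. Pads are 19 mm wide; open, the fingers measure 130 mm over their backs; the gripper's body (78 mm by 193 mm) begins 47 mm behind the grasp point.
Start: joints at [-57.691, 20.546, 0.682, 0, -70.136, -16.507], TCP at [0.184, -0.649, 0.241] pointing down, gripper open.
Joint ranges: [-176.03, 176.03], [-82.01, 121.73], [-58.28, 71.71], [-173.87, 95.51], [-174.79, -0.11], [-173.66, 173.66]. Speed limits (degrees/s): [136.94, 136.94, 172.46, 180, 180, 180].

INTERFACE

Orientations are given as [roll, pitch, yaw] about the fixed x, y, z axes, in that order (R = Rz(yaw) Ry(pitch) Rx(roll)).
In Python, from plant import * gives the robot as it stands.
- The arm moves only by the shell command python3 -m handwheel 'ROWS' [OPENING]. ROWS is JSON, a list of rows, each a list of 2 entries, a list of its own where there are three numbers: the shift along the tool's x, y, z each as a share of 0.2 m, from -1 to 1, then the turn, a rotation vector about the tool's x, y, z each as a share of 360 degrees, from -1 to 1. In form: [[[tx, ty, tz], [ax, ay, az]], ...]. A call has 1 to 5 rows; each row is the pose to reach, as a shift and turn from the pose commanded when the call began, along the tool's axes at that moment, turning the shorter way round; what a row does not reach only later rows make up. A row lasts 1/12 s, in which the tool goes at most 41.7 mm and 7.16 degrees, less where a joint would pass 70% of its speed; a pose out of reach is approached as far as the arm can. A call with a number of a shift or a turn outside -1 to 1 is refused whole. A call with a gripper value outside its range is refused whole. OPENING is the closure, from -1 (fully open) to 1 (shut), set as the call begins (- or left out, the last holds). The fingers move at their own pace and stop on an object; the grip force is fixed at half the most. Time passes only in rows, so rows that repeat a pose let the fingers close. It gives the time, the measured TCP pose, the force and the opening at its end, in the units of the state.
- get_obs(): the state, without advancing time (a new reading comes with each control period).
- snapshot(name): name is "scene" or "top" or "wrist"; returns a dict with "color" (384x512x3 uint8, red, green, blue), "z_map" (384x512 float32, m along the optical axis (not along the pixel's ray), 0 where there is no reading), "intrinsics" (3x3 intrinsics, pixels), "distortion" ([k1, k2, p1, p2, k3] as OpenCV has them; the pictures are not rectified), "rvec" (rotation vector, rad) and "tvec" (3), from world to camera coordinates, as OpenCV has them. Camera axes: x right, y down, z forward; pixel columns grow to the right and rows downward; lengths in m; the calibration is good to about 2 mm. A picture is of the moment at which its call begins.
- close_job(): hands the job in, once; it reports no verdict.
The state is a dict: "clock": time; "joint_pos": joint angles; "qvel": joint speeds; "tau": joint torques, N m; "tool_pos": TCP position; "orientation": TCP orientation; "force": force on the tool from outside, world axes, zero at the start; "moment": the same for the moment, N m; "opening": finger opening in m.
Only numpy, scipy, OpenCV 4.12 (cv2) and the standard library are available. Lean on these libraries where they do the work, as an engineer would, in place of code of your own. Each camera call takes 0.05 s, during which the arm holds its last target. There are 200 camera calls.

## Working session

There is one attempt and no reset: what is moved stays moved. The work goes in short steps, Python scripts to look and compute and a shell command to move; the robot and the scene stay as the last step left them, time stands still between calls to the robot, and variables do not carry over. Pictures are saved under pics/ and viewed, about 8 in all and at most 12, crops included, and the job is handed in when it is done.

```bash
ls; mkdir -p pics; cat > h.py <<'E'
from plant import *
import numpy as np, cv2
from scipy.spatial.transform import Rotation as R
def cloud(s):
    h,w=s["z_map"].shape
    u,v=np.meshgrid(np.arange(w,dtype=float),np.arange(h,dtype=float))
    n=cv2.undistortPoints(np.stack([u,v],-1).reshape(-1,1,2),s["intrinsics"],s["distortion"]).reshape(h,w,2)
    z=s["z_map"]; P=np.dstack([n[...,0]*z,n[...,1]*z,z])
    Rm=cv2.Rodrigues(np.array(s["rvec"],float))[0]
    W=(P-np.array(s["tvec"]).reshape(3))@Rm; W[z==0]=np.nan
    return W
def save(name,img): cv2.imwrite("pics/"+name,cv2.cvtColor(np.ascontiguousarray(img),cv2.COLOR_RGB2BGR))
def shot(cam):
    s=snapshot(cam); np.savez(""+cam+".npz",c=s["color"],W=cloud(s)); return s
E
python3 - <<'E'
from h import *
o=get_obs(); print({k:np.round(v,3).tolist() for k,v in o.items()})
a=shot("top"); b=shot("scene"); 
W=cloud(a); print([ (r,c,np.round(W[r,c],3).tolist()) for r in (60,190,320) for c in (60,250,450)])
save("top.png",cv2.resize(a["color"],(800,600),interpolation=cv2.INTER_CUBIC)); save("scene.png",b["color"])
E
```

```text
pics
{'clock': 0.0, 'joint_pos': [-57.692, 20.592, 0.634, -0.02, -70.135, -16.506], 'qvel': [-0.056, -0.077, 0.043, -0.025, 0.041, 0.021], 'tau': [0.001, -58.272, 29.306, 6.997, 0.007, -0.0], 'tool_pos': [0.184, -0.649, 0.24], 'orientation': [-179.992, -0.095, 105.794], 'force': [-0.207, -0.458, 0.732], 'moment': [0.033, 0.036, 0.04], 'opening': 0.087}
[(60, 60, [0.955, 0.59, 0.062]), (60, 250, [0.973, 0.018, 0.01]), (60, 450, [0.994, -0.605, 0.017]), (190, 60, [0.549, 0.459, 0.259]), (190, 250, [0.577, 0.01, 0.004]), (190, 450, [0.587, -0.588, 0.015]), (320, 60, [-0.012, 0.931, -0.721]), (320, 250, [0.112, 0.008, -0.36]), (320, 450, [0.025, -0.946, -0.718])]
```

View pics/top.png

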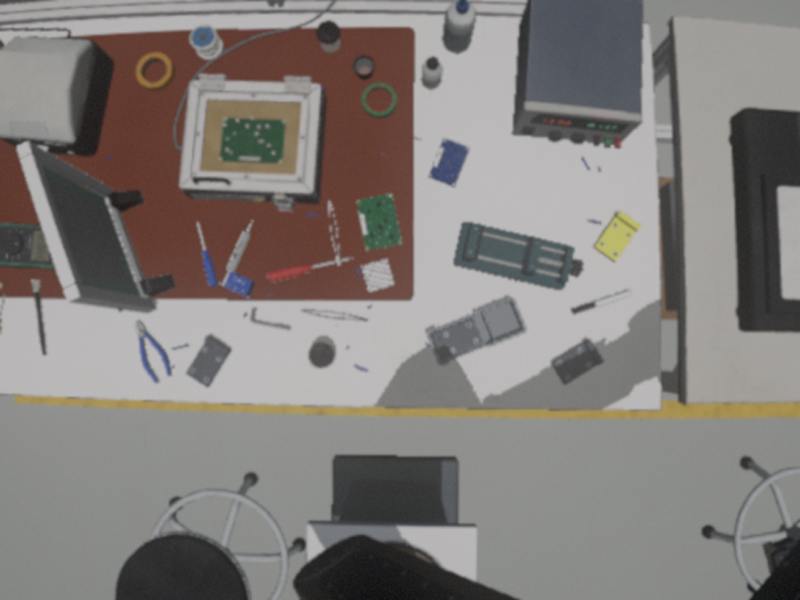

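View pics/scene.png

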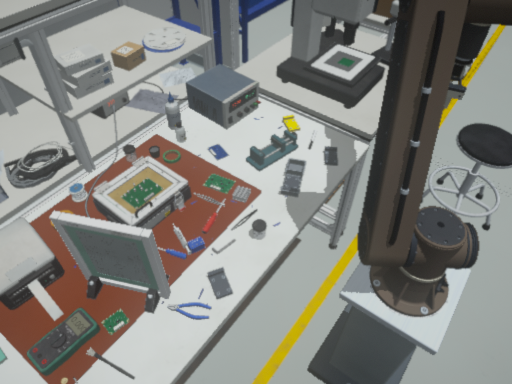

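Candidates (top.png 800x600 px): loose dark angles at (209,360) and (577,361). Tray with an angle at (475,330). The yellow look-alike at (617,236) is to be left alone. Jar at the front at (322,351); the similar dark ones at the back, (329,35) and (363,65), are not wanted. Next, a close crop and rough positions.

```bash
cat >> h.py <<'E'
def rect(W,mask,name):
    n,l,st,c=cv2.connectedComponentsWithStats(mask.astype(np.uint8))
    for i in range(1,n):
        if st[i,4]<25: continue
        m=l==i; P=W[m]; P=P[np.isfinite(P[:,0])]
        r=cv2.minAreaRect((P[:,:2]*1000).astype(np.float32))
        print(name,np.round(c[i]),st[i,4],"ctr",np.round(r[0],1),"size",np.round(r[1],1),"ang",round(r[2],1),"z",np.round(np.percentile(P[:,2],[5,50,95])*1000,1))
E
python3 - <<'E'
from h import *
d=np.load("top.npz"); c,W=d["c"],d["W"]
k=0.64
ims=[]
for (u,v) in [(209,360),(577,361),(475,330),(322,351)]:
    u=int(u*k);v=int(v*k)
    ims.append(cv2.resize(c[v-32:v+32,u-42:u+42],(400,300),interpolation=cv2.INTER_CUBIC))
    g=c[v-32:v+32,u-42:u+42].max(2); w=W[v-32:v+32,u-42:u+42]
    rect(w,(w[...,2]>0.007)&(w[...,2]<0.1)&(g<135),str((u,v)))
save("crop.png",np.vstack([np.hstack(ims[:2]),np.hstack(ims[2:])]))
for v in range(180,260,8): print(v,np.round(W[v,290:340:4,2]*1000).astype(float).tolist())
E
```

```text
(133, 230) [ 8. 22.] 42 ctr [478.8 456.1] size [89.4  8.3] ang 39.2 z [ 7.4 10.5 15.6]
(133, 230) [ 2. 29.] 32 ctr [458.7 474.8] size [71.1  6.7] ang 18.1 z [ 7.8 10.1 12.9]
(133, 230) [42. 33.] 469 ctr [449.6 350.8] size [49.3 85.8] ang 59.3 z [ 8.8 12.8 25.5]
(369, 231) [5. 7.] 40 ctr [ 530.3 -227.9] size [21.5 44.9] ang 79.8 z [ 8.4 23.4 28.6]
(369, 231) [42. 32.] 501 ctr [ 462.2 -339.3] size [51.3 84.1] ang 32.0 z [ 8.4 12.4 24.5]
(304, 211) [78.  1.] 28 ctr [ 610.9 -249.5] size [38.5  6.2] ang 89.6 z [ 8.6 11.1 14.8]
(304, 211) [59. 25.] 165 ctr [ 535.5 -193. ] size [66.7 74.6] ang 22.8 z [ 8.5 24.5 28.4]
(304, 211) [29. 39.] 553 ctr [ 494.1 -112.3] size [62.6 92.2] ang 21.3 z [11.2 15.6 28.2]
(304, 211) [20. 30.] 25 ctr [523.3 -89.2] size [ 5.5 58.6] ang 19.1 z [ 9.6 12.9 27.2]
(206, 224) [42. 35.] 209 ctr [468.4 132. ] size [42.  42.6] ang 1.4 z [47.3 55.2 59. ]
180 [-0.0, -3.0, -2.0, -2.0, -2.0, 1.0, -5.0, -3.0, -3.0, -2.0, 6.0, 3.0, 8.0]
188 [3.0, -1.0, -0.0, 0.0, 1.0, 0.0, -1.0, 1.0, 1.0, -4.0, 1.0, -3.0, -2.0]
196 [2.0, -0.0, -1.0, -1.0, 3.0, -1.0, 26.0, 4.0, 1.0, 1.0, 27.0, -1.0, -2.0]
204 [-2.0, -1.0, 1.0, 15.0, 5.0, 27.0, 4.0, 4.0, 2.0, 3.0, 3.0, 29.0, -2.0]
212 [9.0, 15.0, 19.0, 12.0, 6.0, 4.0, 24.0, 3.0, 3.0, 4.0, -1.0, 28.0, -1.0]
220 [18.0, 13.0, 12.0, 16.0, 20.0, 0.0, 28.0, 23.0, 1.0, -6.0, -1.0, -1.0, -3.0]
228 [4.0, 8.0, -1.0, -0.0, -2.0, 1.0, -2.0, 1.0, 3.0, -0.0, 1.0, 2.0, -2.0]
236 [4.0, 5.0, 1.0, 4.0, 6.0, 3.0, 1.0, 1.0, -1.0, -0.0, -4.0, 1.0, 0.0]
244 [-1.0, -0.0, -1.0, 0.0, -2.0, -2.0, -0.0, 2.0, -5.0, -0.0, nan, -3.0, 5.0]
252 [-4.0, -4.0, -0.0, 1.0, -3.0, -0.0, -5.0, 0.0, 1.0, -2.0, -2.0, 1.0, 4.0]
```

View pics/crop.png

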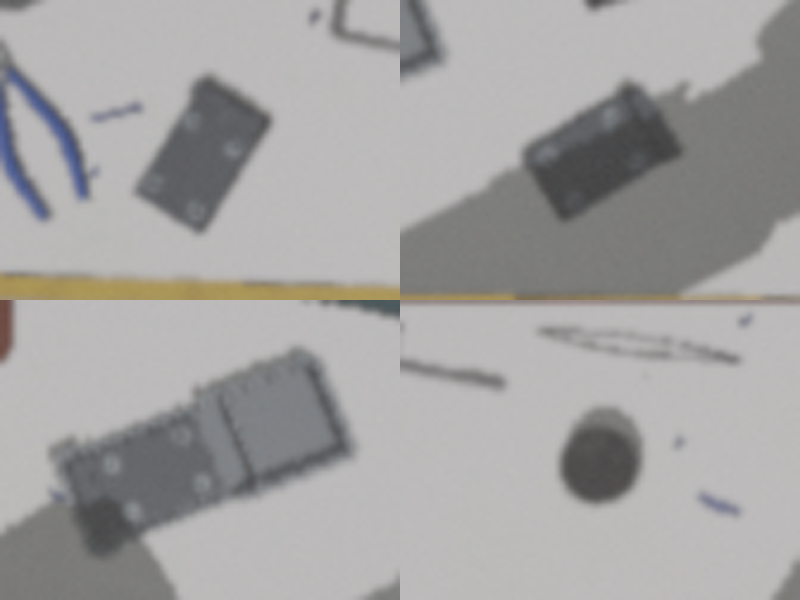

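The crops confirm the choice: two loose dark angles (lips at the upper end and at the right end), A in the tray with its lip at the left end, and the front jar. Next, the planning helper and the wrist camera geometry.

```bash
cat >> h.py <<'E'
def plan(x,y,z,yaw):
    "metres, deg: total shift/turn from now (tool pointing down), in row units"
    o=get_obs(); yw=o["orientation"][2]; d=np.array([x,y,z])-o["tool_pos"]
    Rt=(R.from_euler('z',yw,degrees=True)*R.from_euler('x',180,degrees=True))
    s=Rt.inv().apply(d)/0.2; dy=(yaw-yw+180)%360-180
    print("clock",round(o["clock"],2),"tcp",np.round(o["tool_pos"],4),np.round(o["orientation"],2),"shift",np.round(s,4),"turnz",round(-dy/360,4),"world d",np.round(d,4),"dyaw",round(dy,2))
E
python3 - <<'E'
from h import *
s=snapshot("wrist"); o=get_obs()
Rm=cv2.Rodrigues(np.array(s["rvec"],float))[0]; cp=-Rm.T@np.array(s["tvec"]).reshape(3)
Rt=R.from_euler('xyz',o["orientation"],degrees=True)
print("cam in tool",Rt.inv().apply(cp-o["tool_pos"]),"axis in tool",Rt.inv().apply(Rm[2]),"xaxis",Rt.inv().apply(Rm[0]),s["intrinsics"])
plan(.462,-.339,.22,32)
E
```

```text
cam in tool [-0.00180506 -0.07047686 -0.14342888] axis in tool [7.89966498e-05 2.63704761e-01 9.64603438e-01] xaxis [ 9.99999495e-01  9.45814949e-04 -3.40463762e-04] [[314.10049144   0.         258.73942954]
 [  0.         314.10049144 190.72760629]
 [  0.           0.           1.        ]]
clock 0.15 tcp [ 0.1837 -0.6492  0.2398] [-1.7999e+02 -7.0000e-02  1.0580e+02] shift [1.1134 1.7612 0.0992] turnz 0.205 world d [ 0.2783  0.3102 -0.0198] dyaw -73.8
```

```bash
cat >> h.py <<'E'
def chain(*wps,start=None):
    "wps: (x,y,z,yaw) waypoints; prints per-call shift/turn, split into calls of <=5 rows"
    o=get_obs(); p=np.array(o["tool_pos"]); yw=o["orientation"][2]
    if start is not None: p=np.array(start[:3],float); yw=start[3]
    print("clock",round(o["clock"],2),"tcp",np.round(o["tool_pos"],4),np.round(o["orientation"],2),"open",round(o["opening"],4),"F",np.round(o["force"],1))
    for x,y,z,yaw in wps:
        D=np.array([x,y,z])-p; dy=(yaw-yw+180)%360-180
        n=max(np.linalg.norm(D)/.0405,abs(dy)/7.05,1); k=int(np.ceil(n/5)); r=int(np.ceil(n/k))
        for i in range(k):
            s=(R.from_euler('z',yw,degrees=True)*R.from_euler('x',180,degrees=True)).inv().apply(D/k)/.2
            print("  [[%.4f,%.4f,%.4f],[0,0,%.4f]] x%d"%(*s,-dy/k/360,r)); p=p+D/k; yw+=dy/k
        print("  -> ",x,y,z,yaw)
E
python3 -c "
from h import *
chain((.462,-.339,.22,32))"
```

```text
clock 0.15 tcp [ 0.1837 -0.6492  0.2398] [-1.7999e+02 -7.0000e-02  1.0580e+02] open 0.0876 F [-0.2  0.7 -0.3]
  [[0.3711,0.5871,0.0331],[0,0,0.0683]] x4
  [[0.5818,0.3793,0.0331],[0,0,0.0683]] x4
  [[0.6869,0.1027,0.0331],[0,0,0.0683]] x4
  ->  0.462 -0.339 0.22 32
```

```bash
m='python3 -m handwheel'
python3 -m handwheel '[[[0.37,0.59,0.033],[0,0,0.068]],[[0.37,0.59,0.033],[0,0,0.068]],[[0.37,0.59,0.033],[0,0,0.068]],[[0.37,0.59,0.033],[0,0,0.068]]]' -1
python3 -m handwheel '[[[0.58,0.38,0.033],[0,0,0.068]],[[0.58,0.38,0.033],[0,0,0.068]],[[0.58,0.38,0.033],[0,0,0.068]],[[0.58,0.38,0.033],[0,0,0.068]]]'
python3 -m handwheel '[[[0.69,0.10,0.033],[0,0,0.068]],[[0.69,0.10,0.033],[0,0,0.068]],[[0.69,0.10,0.033],[0,0,0.068]],[[0.69,0.10,0.033],[0,0,0.068]],[[0.69,0.10,0.033],[0,0,0.068]]]'
python3 - <<'E'
from h import *
s=shot("wrist"); W=cloud(s); c=s["color"]; o=get_obs(); print(o["tool_pos"],o["orientation"],o["clock"])
save("w1.png",c)
rect(W,(W[...,2]>0.007)&(W[...,2]<0.04)&(c.max(2)<130),"all")
rect(W,(W[...,2]>0.018)&(W[...,2]<0.04)&(c.max(2)<130),"lip")
E
```

```text
clock: 0.48
tool_pos: [0.2788, -0.5435, 0.2335]
orientation: [-180.0, -0.1, 81.0]
force: [0.3, 0.1, 0.0]
opening: 0.0877
clock: 0.82
tool_pos: [0.3714, -0.4405, 0.2271]
orientation: [-180.0, -0.0, 56.6]
force: [0.0, -0.5, 0.3]
opening: 0.0877
clock: 1.23
tool_pos: [0.4645, -0.3353, 0.2203]
orientation: [-180.0, -0.0, 32.3]
force: [-0.1, -0.5, 0.4]
opening: 0.0875
[ 0.46336687 -0.33649597  0.22041604] [-1.79972470e+02  6.92778560e-03  3.25101401e+01] 1.2833
all [398.  54.] 5321 ctr [ 523.3 -169.7] size [ 71.9 136.3] ang 23.0 z [ 9.1 14.7 25.9]
all [384.  34.] 30 ctr [ 499.1 -150.3] size [5.5 5. ] ang 32.2 z [13.6 14.8 16. ]
all [451. 166.] 8842 ctr [ 659.9 -223.6] size [212.7  88.4] ang 77.8 z [ 9.3 10.9 33.2]
all [253. 172.] 3196 ctr [ 461.4 -342.2] size [49.8 83.9] ang 31.9 z [10.1 11.5 23.5]
all [318. 225.] 345 ctr [ 563.8 -358.3] size [11.9 49.8] ang 18.1 z [ 7.7 10.4 13.3]
all [171. 309.] 282 ctr [ 470.9 -552. ] size [51.8  5.8] ang 2.8 z [ 7.8 13.9 19.4]
lip [390.  95.] 1786 ctr [ 534.3 -195.8] size [71.9 79.6] ang 22.4 z [20.5 25.  26.4]
lip [486. 132.] 555 ctr [ 650.3 -181.3] size [108.   23.4] ang 83.7 z [19.4 29.8 33.1]
lip [493. 179.] 327 ctr [ 686.2 -206.1] size [53.4  7.1] ang 78.7 z [27.1 31.5 33.3]
lip [422. 204.] 945 ctr [ 633.9 -276.7] size [61.5 60.1] ang 59.2 z [21.7 32.1 37.3]
lip [253. 204.] 473 ctr [ 480.1 -372.6] size [48.  12.2] ang 32.4 z [21.1 23.2 24.4]
lip [381. 222.] 176 ctr [ 621.4 -318. ] size [13.8 38.2] ang 54.1 z [18.7 30.1 39.4]
lip [165. 310.] 47 ctr [ 461.1 -552.5] size [32.3  4.7] ang 4.7 z [18.2 18.9 20.1]
```

View pics/w1.png

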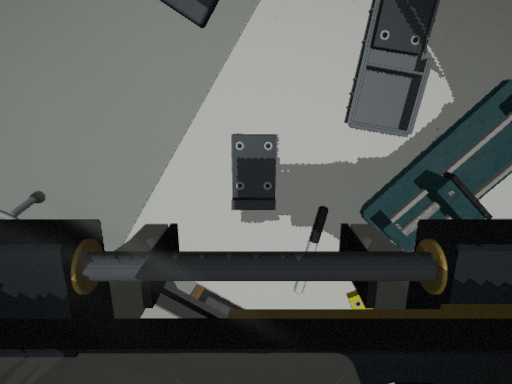

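```bash
python3 -c "
from h import *
chain((.4638,-.346,.09,31.8),(.4638,-.346,.017,31.8))"
```

```text
clock 1.28 tcp [ 0.4634 -0.3365  0.2204] [-1.7997e+02  1.0000e-02  3.2510e+01] open 0.0875 F [ 0.1 -0.3 -0.1]
  [[-0.0237,0.0412,0.6521],[0,0,0.0020]] x4
  ->  0.4638 -0.346 0.09 31.8
  [[0.0000,-0.0000,0.3650],[0,0,-0.0000]] x2
  ->  0.4638 -0.346 0.017 31.8
```

```bash
python3 -m handwheel '[[[-0.015,0.055,0.65],[0,0,0]],[[-0.015,0.055,0.65],[0,0,0]],[[-0.015,0.055,0.65],[0,0,0]],[[-0.015,0.055,0.65],[0,0,0]],[[-0.015,0.055,0.65],[0,0,0]]]' -0.6
python3 -m handwheel '[[[0,0,0],[0,0,0]]]'
python3 -c "
from h import *
chain((.4638,-.346,.017,31.8))"
```

```text
clock: 1.7
tool_pos: [0.4631, -0.3493, 0.0885]
orientation: [-179.7, 0.2, 32.3]
force: [0.4, -0.4, 1.0]
opening: 0.0705
clock: 1.78
tool_pos: [0.4657, -0.3502, 0.0921]
orientation: [180.0, 0.0, 32.4]
force: [0.0, -1.3, -0.3]
opening: 0.0703
clock 1.78 tcp [ 0.4657 -0.3502  0.0921] [1.7995e+02 2.0000e-02 3.2380e+01] open 0.0703 F [ 0.  -1.3 -0.3]
  [[0.0030,-0.0228,0.3756],[0,0,0.0016]] x2
  ->  0.4638 -0.346 0.017 31.8
```

```bash
python3 -m handwheel '[[[0.003,-0.023,0.15],[0,0,0.0016]],[[0.003,-0.023,0.28],[0,0,0.0016]],[[0.003,-0.023,0.35],[0,0,0.0016]],[[0.003,-0.023,0.375],[0,0,0.0016]],[[0.003,-0.023,0.375],[0,0,0.0016]]]'
python3 -m handwheel '[[[0,0,0],[0,0,0]],[[0,0,0],[0,0,0]],[[0,0,0],[0,0,0]],[[0,0,0],[0,0,0]],[[0,0,0],[0,0,0]]]' 1
python3 -m handwheel '[[[0,0,0],[0,0,0]],[[0,0,0],[0,0,0]]]'
python3 -c "
from h import *
chain((.46,-.33,.13,29),(.53,-.19,.22,21.3))"
```

```text
clock: 2.2
tool_pos: [0.4644, -0.3455, 0.0171]
orientation: [179.9, -0.0, 31.8]
force: [-0.6, 0.3, 0.0]
opening: 0.0699
clock: 2.62
tool_pos: [0.4642, -0.3453, 0.0171]
orientation: [179.9, -0.1, 31.8]
force: [0.3, 1.6, 8.3]
opening: 0.0498
clock: 2.78
tool_pos: [0.4642, -0.3453, 0.0171]
orientation: [179.9, -0.1, 31.8]
force: [-0.5, 1.7, 7.8]
opening: 0.0494
clock 2.78 tcp [ 0.4642 -0.3453  0.0171] [ 1.7991e+02 -6.0000e-02  3.1810e+01] open 0.0494 F [-0.5  1.7  7.8]
  [[0.0226,-0.0762,-0.5646],[0,0,0.0078]] x3
  ->  0.46 -0.33 0.13 29
  [[0.6455,-0.4426,-0.4500],[0,0,0.0214]] x5
  ->  0.53 -0.19 0.22 21.3
```

```bash
python3 -m handwheel '[[[0.02,-0.04,-0.15],[0,0,0]],[[0.02,-0.075,-0.35],[0,0,0.008]],[[0.02,-0.075,-0.56],[0,0,0.008]],[[0.02,-0.075,-0.56],[0,0,0.008]]]'
python3 -m handwheel '[[[0.64,-0.42,-0.45],[0,0,0.021]],[[0.64,-0.42,-0.45],[0,0,0.021]],[[0.64,-0.42,-0.45],[0,0,0.021]],[[0.64,-0.42,-0.45],[0,0,0.021]],[[0.64,-0.42,-0.45],[0,0,0.021]]]'
python3 -m handwheel '[[[0,0,0],[0,0,0]],[[0,0,0],[0,0,0]]]'
python3 - <<'E'
from h import *
s=shot("wrist"); W=cloud(s); c=s["color"]; o=get_obs(); print(o["tool_pos"],o["orientation"],o["clock"],o["opening"],o["force"])
save("w2.png",c)
z=W[...,2]
box=(W[...,0]>.4)&(W[...,0]<.62)&(W[...,1]>-.26)&(W[...,1]<-.02)
rect(W,box&(z>0.010)&(z<0.035),"tray")
rect(W,box&(z>0.0225)&(z<0.030),"hi")
rect(W,box&(z>0.012)&(z<0.02)&(c.max(2)<130),"plate")
E
```

```text
clock: 3.12
tool_pos: [0.4628, -0.3318, 0.1362]
orientation: [179.4, -0.4, 29.0]
force: [1.1, -1.3, -0.4]
opening: 0.0501
clock: 3.53
tool_pos: [0.5335, -0.1919, 0.2216]
orientation: [179.9, -0.3, 21.5]
force: [1.1, 0.1, -1.8]
opening: 0.0493
clock: 3.7
tool_pos: [0.5304, -0.194, 0.2179]
orientation: [-180.0, -0.0, 21.4]
force: [-1.1, -0.3, -2.0]
opening: 0.0495
[ 0.52971268 -0.19464548  0.2172423 ] [-1.79959907e+02  4.01628386e-02  2.13731148e+01] 3.75 0.049765337661706044 [ 0.38801686 -0.46389235 -2.45690884]
tray [259.  87.] 5784 ctr [ 503.3 -122.8] size [ 70.9 114.9] ang 22.4 z [11.6 14.8 26.6]
tray [318. 216.] 61 ctr [ 618.6 -220.4] size [28.7  5.3] ang 79.6 z [10.1 10.8 11.8]
hi [258.  44.] 726 ctr [485.3 -79.3] size [70.9 20.6] ang 23.0 z [23.7 25.1 26.5]
hi [258.  53.] 681 ctr [486.6 -83.6] size [49.8 12.2] ang 23.1 z [24.8 26.3 27.5]
hi [261. 147.] 353 ctr [ 521.8 -167.2] size [70.4 17.3] ang 22.5 z [23.8 25.1 26.5]
plate [245.  46.] 41 ctr [472.4 -80.8] size [32.5  0.5] ang 22.7 z [12.5 16.5 19.4]
plate [282.  49.] 37 ctr [506.7 -69.7] size [10.5 25.7] ang 77.5 z [13.2 18.  19.5]
plate [259.  95.] 3068 ctr [ 503.3 -121.8] size [50.  72.1] ang 23.7 z [13.1 14.4 15.6]
plate [244. 148.] 35 ctr [ 508.7 -177.8] size [28.6  7.8] ang 5.5 z [12.3 16.5 19.2]
plate [277. 147.] 34 ctr [ 539.3 -165.1] size [28.6  8.2] ang 40.5 z [13.4 16.3 18.4]
```

View pics/w2.png

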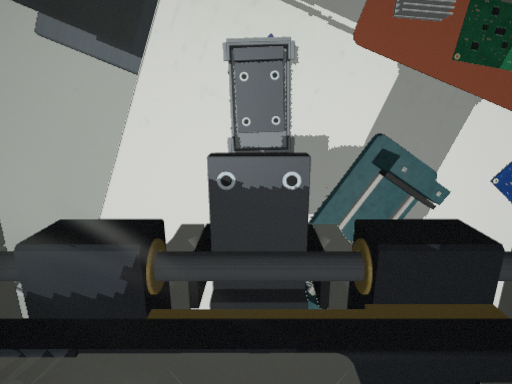

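```bash
python3 - <<'E'
from h import *
d=np.load("wrist.npz"); W=d["W"]; o=get_obs()
Rt=R.from_euler('xyz',o["orientation"],degrees=True)
m=(np.nan_to_num(W[...,2])>.18)&(np.arange(384)[:,None]<200)
m[:, :195]=0; m[:,325:]=0
P=Rt.inv().apply(W[m]-o["tool_pos"])*1000
print("held in tool mm: x",np.percentile(P[:,0],[1,99]),"y",np.percentile(P[:,1],[0.5,1,5]),"z",np.percentile(P[:,2],[5,50,95]))
chain((.5084,-.1341,.09,23))
E
```

```text
held in tool mm: x [-23.43210948  25.28343879] y [-46.23851837 -46.19630749 -46.02504912] z [3.96836449 5.04008763 6.89156686]
clock 3.75 tcp [ 0.5297 -0.1946  0.2172] [-1.7996e+02  4.0000e-02  2.1370e+01] open 0.0498 F [ 0.4 -0.5 -2.5]
  [[0.0111,-0.3207,0.6362],[0,0,-0.0045]] x4
  ->  0.5084 -0.1341 0.09 23
```

```bash
python3 -m handwheel '[[[0.009,-0.32,0.3],[0,0,-0.0045]],[[0.009,-0.32,0.5],[0,0,-0.0045]],[[0.009,-0.32,0.63],[0,0,-0.0045]],[[0.009,-0.32,0.63],[0,0,-0.0045]],[[0.009,-0.32,0.63],[0,0,-0.0045]]]'
python3 -m handwheel '[[[0,0,0],[0,0,0]],[[0,0,0],[0,0,0]],[[0,0,0],[0,0,0]]]'
python3 -c "
from h import *
chain((.508,-.1343,.0325,23))"
```

```text
clock: 4.17
tool_pos: [0.5037, -0.1348, 0.0866]
orientation: [-179.8, 0.5, 22.9]
force: [-0.6, -0.1, -3.0]
opening: 0.0492
clock: 4.42
tool_pos: [0.5101, -0.1353, 0.0934]
orientation: [179.9, -0.1, 22.9]
force: [1.4, 0.0, -1.2]
opening: 0.0499
clock 4.42 tcp [ 0.5101 -0.1353  0.0934] [ 1.7993e+02 -1.5000e-01  2.2920e+01] open 0.0499 F [ 1.4  0.  -1.2]
  [[-0.0077,-0.0086,0.3045],[0,0,-0.0002]] x2
  ->  0.508 -0.1343 0.0325 23
```

```bash
python3 -m handwheel '[[[-0.007,-0.008,0.08],[0,0,0]],[[-0.007,-0.008,0.16],[0,0,0]],[[-0.007,-0.008,0.2],[0,0,0]],[[-0.007,-0.008,0.2],[0,0,0]],[[-0.007,-0.008,0.2],[0,0,0]]]'
python3 -m handwheel '[[[0,0,0],[0,0,0]],[[0,0,0],[0,0,0]],[[0,0,0],[0,0,0]]]'
python3 -c "
from h import *
chain((.508,-.1343,.0325,23))"
```

```text
clock: 4.83
tool_pos: [0.5073, -0.1339, 0.0524]
orientation: [180.0, -0.0, 23.0]
force: [0.1, 0.5, -0.7]
opening: 0.0498
clock: 5.08
tool_pos: [0.5075, -0.1336, 0.0526]
orientation: [180.0, -0.1, 23.0]
force: [-0.1, -0.1, -2.2]
opening: 0.0493
clock 5.08 tcp [ 0.5075 -0.1336  0.0526] [ 1.7997e+02 -8.0000e-02  2.2970e+01] open 0.0493 F [-0.1 -0.1 -2.2]
  [[0.0010,0.0044,0.1005],[0,0,-0.0001]] x1
  ->  0.508 -0.1343 0.0325 23
```

```bash
python3 -m handwheel '[[[0.001,0.004,0.035],[0,0,0]],[[0.001,0.004,0.065],[0,0,0]],[[0.001,0.004,0.085],[0,0,0]],[[0.001,0.004,0.098],[0,0,0]],[[0.001,0.004,0.102],[0,0,0]]]'
python3 -m handwheel '[[[0,0,0],[0,0,0]],[[0,0,0],[0,0,0]],[[0,0,0],[0,0,0]]]'
```

```text
clock: 5.5
tool_pos: [0.5068, -0.1343, 0.0319]
orientation: [-180.0, 0.1, 23.0]
force: [-9.3, 3.3, 25.4]
opening: 0.0496
clock: 5.75
tool_pos: [0.5068, -0.1343, 0.0319]
orientation: [-180.0, 0.1, 23.0]
force: [-5.3, 2.5, 13.1]
opening: 0.0496
```

```bash
python3 -m handwheel '[[[0,0,0],[0,0,0]],[[0,0,0],[0,0,0]],[[0,0,0],[0,0,0]],[[0,0,0],[0,0,0]]]' -0.6
python3 -m handwheel '[[[0,0,-0.06],[0,0,0]],[[0,0,-0.2],[0,0,0]],[[0,0,-0.4],[0,0,0]],[[0,0.2,-0.6],[0,0,0]],[[0,0.2,-0.6],[0,0,0]]]'
python3 -m handwheel '[[[0,0.24,-0.3],[0,0,0]],[[0,0.24,-0.3],[0,0,0]],[[0,0.24,-0.3],[0,0,0]],[[0,0.24,-0.3],[0,0,0]]]'
python3 - <<'E'
from h import *
s=shot("wrist"); W=cloud(s); c=s["color"]; o=get_obs(); print(o["tool_pos"],o["orientation"],o["clock"],o["opening"],o["force"])
save("w3.png",c)
z=W[...,2]; g=c.max(2)<130
box=(W[...,0]>.4)&(W[...,0]<.62)&(W[...,1]>-.26)&(W[...,1]<-.02)
rect(W,box&(z>0.0255)&(z<0.031)&g,"pl2")
rect(W,box&(z>0.034)&(z<0.045)&g,"lip2")
rect(W,box&(z>0.023)&(z<0.028)&~g,"wall")
chain((.46,.34,.2,59))
E
```

```text
clock: 6.08
tool_pos: [0.5074, -0.1342, 0.0312]
orientation: [180.0, 0.0, 23.0]
force: [0.7, -0.1, 0.3]
opening: 0.0683
clock: 6.5
tool_pos: [0.5262, -0.1725, 0.1565]
orientation: [179.8, -0.3, 23.1]
force: [1.7, 0.2, 1.3]
opening: 0.0704
clock: 6.83
tool_pos: [0.5427, -0.2163, 0.2126]
orientation: [179.9, -0.2, 22.9]
force: [-0.5, -0.3, -1.4]
opening: 0.0699
[ 0.54156695 -0.21552073  0.21109942] [-1.79983299e+02 -2.39661213e-02  2.28908073e+01] 6.8833 0.06998231556208573 [-0.32417782  0.54760399 -0.07382995]
pl2 [252.   9.] 50 ctr [476.9 -75.9] size [17.9  5.1] ang 22.0 z [25.5 26.  26.9]
pl2 [257.  23.] 649 ctr [486.7 -83.5] size [49.6 12.1] ang 23.9 z [25.6 26.5 27.6]
pl2 [257.  71.] 3187 ctr [ 502.8 -125.2] size [49.8 71.5] ang 22.8 z [25.6 26.5 27.6]
pl2 [273.  46.] 28 ctr [508.6 -97. ] size [5.  4.7] ang 25.0 z [25.7 26.6 27.8]
pl2 [288. 158.] 26 ctr [ 566.4 -190.9] size [ 5.4 10.4] ang 35.0 z [25.6 25.9 26.4]
pl2 [248. 184.] 26 ctr [ 538.  -233.4] size [10.2  5.5] ang 41.3 z [25.5 25.9 26.7]
pl2 [269. 184.] 58 ctr [ 558.7 -224.2] size [23.9  5.7] ang 23.2 z [25.6 25.9 26.8]
lip2 [257. 117.] 614 ctr [ 519.5 -164. ] size [49.6 11.6] ang 22.9 z [37.1 38.3 39.5]
wall [240.  46.] 48 ctr [ 478.8 -109.5] size [7.8 8.3] ang 23.3 z [25.6 26.6 27.6]
wall [273.  46.] 45 ctr [508.7 -97. ] size [8.8 8.3] ang 23.1 z [25.5 26.6 27.5]
wall [241.  96.] 46 ctr [ 496.8 -151.7] size [8.2 7.8] ang 22.3 z [25.5 26.6 27.6]
wall [273.  96.] 44 ctr [ 526.5 -139.2] size [8.2 7.7] ang 23.0 z [25.4 26.5 27.8]
clock 6.88 tcp [ 0.5416 -0.2155  0.2111] [-1.7998e+02 -2.0000e-02  2.2890e+01] open 0.07 F [-0.3  0.5 -0.1]
  [[0.2349,-0.9058,0.0185],[0,0,-0.0334]] x5
  [[0.4186,-0.8369,0.0185],[0,0,-0.0334]] x5
  [[0.5840,-0.7312,0.0185],[0,0,-0.0334]] x5
  ->  0.46 0.34 0.2 59
```

View pics/w3.png

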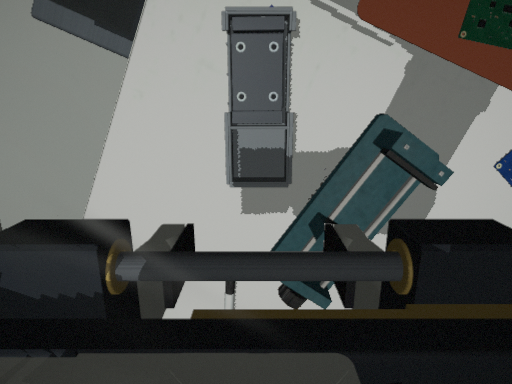

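```bash
python3 - <<'E'
from h import *
W=np.load("top.npz")["W"].reshape(-1,3); W=W[np.isfinite(W[:,0])]
m=(W[:,2]>.03)&(W[:,0]>.3)&(W[:,0]<.7)&(W[:,1]>.15)&(W[:,1]<.6); P=W[m]
d=np.hypot(P[:,0]-.45,P[:,1]-.35); i=np.argsort(d)[:300:20]; print(np.round(np.c_[P[i],d[i]],3))
j=[.857,-.515]; q=P[:,:2]-[.45,.35]; a=q@[.515,.857]; b=q@j
k=(abs(a)<.16)&(abs(b)<.1); print("in swept body:",k.sum(),np.round(P[k][:10],3))
E
```

```text
[[0.573 0.282 0.031 0.141]
 [0.544 0.46  0.267 0.144]
 [0.547 0.458 0.074 0.145]
 [0.547 0.458 0.06  0.146]
 [0.546 0.46  0.077 0.146]
 [0.543 0.463 0.167 0.146]
 [0.548 0.459 0.132 0.147]
 [0.543 0.465 0.086 0.147]
 [0.549 0.46  0.157 0.148]
 [0.542 0.466 0.096 0.148]
 [0.552 0.459 0.285 0.149]
 [0.541 0.469 0.27  0.149]
 [0.551 0.46  0.124 0.15 ]
 [0.551 0.461 0.161 0.15 ]
 [0.54  0.471 0.085 0.151]]
in swept body: 625 [[0.6   0.445 0.031]
 [0.6   0.442 0.031]
 [0.568 0.465 0.308]
 [0.566 0.466 0.306]
 [0.593 0.448 0.038]
 [0.593 0.447 0.034]
 [0.594 0.442 0.03 ]
 [0.563 0.467 0.309]
 [0.563 0.465 0.308]
 [0.564 0.464 0.306]]
```

```bash
python3 -c "
from h import *
chain((.438,.325,.2,59))"
```

```text
clock 6.88 tcp [ 0.5416 -0.2155  0.2111] [-1.7998e+02 -2.0000e-02  2.2890e+01] open 0.07 F [-0.3  0.5 -0.1]
  [[0.1914,-0.8971,0.0185],[0,0,-0.0334]] x5
  [[0.3743,-0.8374,0.0185],[0,0,-0.0334]] x5
  [[0.5407,-0.7410,0.0185],[0,0,-0.0334]] x5
  ->  0.438 0.325 0.2 59
```

```bash
python3 -m handwheel '[[[0.19,-0.9,0.02],[0,0,-0.033]],[[0.19,-0.9,0.02],[0,0,-0.033]],[[0.19,-0.9,0.02],[0,0,-0.033]],[[0.19,-0.9,0.02],[0,0,-0.033]],[[0.19,-0.9,0.02],[0,0,-0.033]]]'
python3 -m handwheel '[[[0.37,-0.84,0.02],[0,0,-0.033]],[[0.37,-0.84,0.02],[0,0,-0.033]],[[0.37,-0.84,0.02],[0,0,-0.033]],[[0.37,-0.84,0.02],[0,0,-0.033]],[[0.37,-0.84,0.02],[0,0,-0.033]]]'
python3 -m handwheel '[[[0.54,-0.74,0.02],[0,0,-0.033]],[[0.54,-0.74,0.02],[0,0,-0.033]],[[0.54,-0.74,0.02],[0,0,-0.033]],[[0.54,-0.74,0.02],[0,0,-0.033]],[[0.54,-0.74,0.02],[0,0,-0.033]]]'
python3 -m handwheel '[[[0,0,0],[0,0,0]],[[0,0,0],[0,0,0]],[[0,0,0],[0,0,0]]]'
python3 - <<'E'
from h import *
s=shot("wrist"); W=cloud(s); c=s["color"]; o=get_obs()
save("w4.png",c); z=W[...,2]; g=c.max(2)<130
box=(W[...,0]>.35)&(W[...,0]<.55)&(W[...,1]>.08)&(W[...,1]<.42)
rect(W,box&(z>0.008)&(z<0.03)&g,"all")
rect(W,box&(z>0.019)&(z<0.03)&g,"lip")
rect(W,box&(z>0.05)&(z<0.065),"jar")
chain()
E
```

```text
clock: 7.3
tool_pos: [0.5042, -0.0313, 0.206]
orientation: [-179.9, 0.1, 35.0]
force: [0.1, -0.2, 1.1]
opening: 0.0696
clock: 7.72
tool_pos: [0.4692, 0.149, 0.2022]
orientation: [-180.0, 0.1, 46.9]
force: [0.2, 0.7, -0.0]
opening: 0.07
clock: 8.13
tool_pos: [0.4485, 0.32, 0.1972]
orientation: [-178.3, -0.1, 60.2]
force: [1.0, 0.3, 0.8]
opening: 0.0697
clock: 8.38
tool_pos: [0.4493, 0.3154, 0.1978]
orientation: [-178.4, -0.1, 59.9]
force: [0.5, 0.5, 0.6]
opening: 0.0702
all [288. 160.] 3702 ctr [449.1 349.9] size [50.  83.6] ang 59.6 z [10.1 11.5 23.5]
lip [287. 196.] 566 ctr [480.  331.8] size [49.8 11.9] ang 59.6 z [20.9 23.2 24.5]
clock 8.43 tcp [0.4495 0.3151 0.1981] [-1.784e+02 -1.100e-01  5.986e+01] open 0.0701 F [ 0.2 -0.4  0.4]
```

View pics/w4.png

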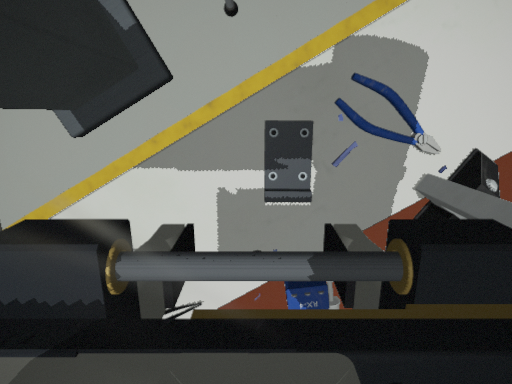

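```bash
python3 -c "
from h import *
print(np.round(get_obs()['joint_pos'],2)); chain()"
```

```text
[  54.34   10.96  -17.66   -1.82  -61.44 -173.61]
clock 8.43 tcp [0.4495 0.3151 0.1981] [-1.784e+02 -1.100e-01  5.986e+01] open 0.0701 F [ 0.2 -0.4  0.4]
```

```bash
for i in 1 2 3 4 5; do python3 -m handwheel '[[[0,0,0],[0,0,-0.099]],[[0,0,0],[0,0,-0.099]],[[0,0,0],[0,0,-0.099]],[[0,0,0],[0,0,-0.099]],[[0,0,0],[0,0,-0.099]]]' | grep orient; done
python3 -m handwheel '[[[0,0,0],[0,0,0]],[[0,0,0],[0,0,0]]]'
python3 -c "
from h import *
print(np.round(get_obs()['joint_pos'],2)); chain((.4535,.3475,.09,239.6),(.4535,.3475,.017,239.6))"
```

```text
orientation: [-178.8, -1.1, 95.8]
orientation: [-179.7, -1.6, 131.4]
orientation: [179.3, -1.5, 167.1]
orientation: [178.6, -0.8, -157.3]
orientation: [178.4, 0.2, -121.6]
clock: 10.68
tool_pos: [0.4501, 0.3154, 0.1989]
orientation: [178.4, 0.1, -122.2]
force: [-0.1, -0.5, 0.6]
opening: 0.07
[ 54.31  10.92 -17.6   -1.82 -61.44   4.37]
clock 10.68 tcp [0.4501 0.3154 0.1989] [ 1.7841e+02  1.4000e-01 -1.2219e+02] open 0.07 F [-0.1 -0.5  0.6]
  [[-0.1452,0.0710,0.5443],[0,0,-0.0050]] x3
  ->  0.4535 0.3475 0.09 239.6
  [[0.0000,-0.0000,0.3650],[0,0,-0.0000]] x2
  ->  0.4535 0.3475 0.017 239.6
```

```bash
cat >> h.py <<'E'
def one(x,y,z,yaw):
    "single full-pose correction from measured pose, incl. tilt"
    o=get_obs(); A=R.from_euler('xyz',o["orientation"],degrees=True)
    T=R.from_euler('z',yaw,degrees=True)*R.from_euler('x',180,degrees=True)
    print("tcp",np.round(o["tool_pos"],4),np.round(o["orientation"],2),"F",np.round(o["force"],1),"open",round(o["opening"],4))
    print("shift",np.round(A.inv().apply(np.array([x,y,z])-o["tool_pos"])/.2,4),"turn",np.round((A.inv()*T).as_rotvec(degrees=True)/360,4))
E
python3 -c "
from h import *
one(.4528,.3477,.07,239.6)"
```

```text
tcp [0.4501 0.3154 0.1989] [ 1.7841e+02  1.4000e-01 -1.2219e+02] F [-0.1 -0.5  0.6] open 0.07
shift [-0.1426  0.0566  0.6465] turn [ 0.0044  0.0005 -0.005 ]
```

```bash
python3 -m handwheel '[[[-0.143,0.057,0.2],[0.0044,0.0005,-0.005]],[[-0.143,0.057,0.4],[0.0044,0.0005,-0.005]],[[-0.143,0.057,0.55],[0.0044,0.0005,-0.005]],[[-0.143,0.057,0.62],[0.0044,0.0005,-0.005]],[[-0.143,0.057,0.646],[0.0044,0.0005,-0.005]]]'
python3 -m handwheel '[[[0,0,0],[0,0,0]],[[0,0,0],[0,0,0]]]'
python3 -c "
from h import *
one(.4528,.3477,.017,239.6)"
```

```text
clock: 11.1
tool_pos: [0.4512, 0.3468, 0.0666]
orientation: [180.0, -0.3, -120.4]
force: [0.5, -0.5, 0.9]
opening: 0.0697
clock: 11.27
tool_pos: [0.4532, 0.3491, 0.071]
orientation: [-180.0, 0.0, -120.2]
force: [-0.3, -0.4, 0.3]
opening: 0.0702
tcp [0.4532 0.3491 0.071 ] [-1.7998e+02  5.0000e-02 -1.2019e+02] F [-0.3 -0.4  0.3] open 0.0702
shift [ 0.0075 -0.0016  0.2698] turn [-0.0001  0.0001  0.0006]
```

```bash
python3 -m handwheel '[[[0.0075,-0.0016,0.1],[0,0,0.0006]],[[0.0075,-0.0016,0.18],[0,0,0.0006]],[[0.0075,-0.0016,0.24],[0,0,0.0006]],[[0.0075,-0.0016,0.27],[0,0,0.0006]],[[0.0075,-0.0016,0.27],[0,0,0.0006]]]'
python3 -m handwheel '[[[0,0,0],[0,0,0]],[[0,0,0],[0,0,0]],[[0,0,0],[0,0,0]],[[0,0,0],[0,0,0]],[[0,0,0],[0,0,0]]]' 1
python3 -m handwheel '[[[0,0,0],[0,0,0]],[[0,0,0],[0,0,0]]]'
python3 -c "
from h import *
print(np.round(get_obs()['joint_pos'],2))
chain((.45,.33,.18,220),(.46,.14,.2,160),(.54,-.06,.2,90),(.54,-.2,.2,22.9))"
```

```text
clock: 11.68
tool_pos: [0.4524, 0.3474, 0.0163]
orientation: [180.0, 0.0, -120.4]
force: [0.0, -0.0, -0.3]
opening: 0.0698
clock: 12.1
tool_pos: [0.4526, 0.3481, 0.017]
orientation: [-180.0, 0.1, -120.3]
force: [-0.4, -0.2, 6.2]
opening: 0.0494
clock: 12.27
tool_pos: [0.4526, 0.3482, 0.017]
orientation: [-180.0, 0.1, -120.3]
force: [-1.2, -0.3, 6.2]
opening: 0.0499
[ 5.720e+01  2.464e+01 -2.721e+01  1.000e-02 -3.805e+01  2.500e+00]
clock 12.27 tcp [0.4526 0.3482 0.017 ] [-1.7999e+02  1.0000e-01 -1.2028e+02] open 0.0499 F [-1.2 -0.3  6.2]
  [[0.0852,-0.0345,-0.8150],[0,0,0.0548]] x5
  ->  0.45 0.33 0.18 220
  [[0.2862,-0.3799,-0.0500],[0,0,0.0833]] x5
  [[0.0579,-0.4721,-0.0500],[0,0,0.0833]] x5
  ->  0.46 0.14 0.2 160
  [[-0.3589,-0.4014,-0.0000],[0,0,0.0972]] x5
  [[-0.5243,-0.1230,-0.0000],[0,0,0.0972]] x5
  ->  0.54 -0.06 0.2 90
  [[-0.3500,-0.0000,-0.0000],[0,0,0.0932]] x5
  [[-0.2917,0.1934,0.0000],[0,0,0.0932]] x5
  ->  0.54 -0.2 0.2 22.9
```

```bash
python3 -m handwheel '[[[0,0,-0.15],[0,0,0]],[[0.085,-0.035,-0.35],[0,0,0.055]],[[0.085,-0.035,-0.55],[0,0,0.055]],[[0.085,-0.035,-0.75],[0,0,0.055]],[[0.085,-0.035,-0.815],[0,0,0.055]]]'|grep -E "pos|orie"
python3 -m handwheel '[[[0.286,-0.38,-0.05],[0,0,0.083]],[[0.286,-0.38,-0.05],[0,0,0.083]],[[0.286,-0.38,-0.05],[0,0,0.083]],[[0.286,-0.38,-0.05],[0,0,0.083]],[[0.286,-0.38,-0.05],[0,0,0.083]]]'|grep -E "pos|orie"
python3 -m handwheel '[[[0.058,-0.472,-0.05],[0,0,0.083]],[[0.058,-0.472,-0.05],[0,0,0.083]],[[0.058,-0.472,-0.05],[0,0,0.083]],[[0.058,-0.472,-0.05],[0,0,0.083]],[[0.058,-0.472,-0.05],[0,0,0.083]]]'|grep -E "pos|orie"
python3 -m handwheel '[[[-0.359,-0.401,0],[0,0,0.097]],[[-0.359,-0.401,0],[0,0,0.097]],[[-0.359,-0.401,0],[0,0,0.097]],[[-0.359,-0.401,0],[0,0,0.097]],[[-0.359,-0.401,0],[0,0,0.097]]]'|grep -E "pos|orie"
python3 -m handwheel '[[[-0.524,-0.123,0],[0,0,0.097]],[[-0.524,-0.123,0],[0,0,0.097]],[[-0.524,-0.123,0],[0,0,0.097]],[[-0.524,-0.123,0],[0,0,0.097]],[[-0.524,-0.123,0],[0,0,0.097]]]'
python3 -c "
from h import *
print(np.round(get_obs()['joint_pos'],2))
chain((.4995,-.1128,.12,23.1))"
```

```text
tool_pos: [0.4513, 0.3305, 0.1854]
orientation: [180.0, 0.4, -140.4]
tool_pos: [0.4541, 0.233, 0.1892]
orientation: [180.0, -0.0, -170.4]
tool_pos: [0.4593, 0.1386, 0.1989]
orientation: [-180.0, -0.0, 159.9]
tool_pos: [0.5001, 0.0388, 0.1983]
orientation: [-179.9, -0.0, 125.1]
clock: 14.35
tool_pos: [0.5405, -0.061, 0.198]
orientation: [-179.9, 0.0, 90.2]
force: [0.2, 1.1, -2.3]
opening: 0.0499
[ 1.4200e+01  1.0210e+01 -1.9380e+01 -1.0000e-02 -6.0530e+01 -1.0403e+02]
clock 14.35 tcp [ 0.5405 -0.061   0.198 ] [-1.7989e+02  2.0000e-02  9.0170e+01] open 0.0499 F [ 0.2  1.1 -2.3]
  [[-0.1291,-0.1029,0.1949],[0,0,0.0932]] x5
  [[-0.1645,-0.0144,0.1949],[0,0,0.0932]] x5
  ->  0.4995 -0.1128 0.12 23.1
```

```bash
python3 -m handwheel '[[[-0.129,-0.103,0.195],[0,0,0.093]],[[-0.129,-0.103,0.195],[0,0,0.093]],[[-0.129,-0.103,0.195],[0,0,0.093]],[[-0.129,-0.103,0.195],[0,0,0.093]],[[-0.129,-0.103,0.195],[0,0,0.093]]]'|grep -E "pos|orie"
python3 -m handwheel '[[[-0.165,-0.014,0.195],[0,0,0.093]],[[-0.165,-0.014,0.195],[0,0,0.093]],[[-0.165,-0.014,0.195],[0,0,0.093]],[[-0.165,-0.014,0.195],[0,0,0.093]],[[-0.165,-0.014,0.195],[0,0,0.093]]]'|grep -E "pos|orie"
python3 -m handwheel '[[[0,0,0],[0,0,0]],[[0,0,0],[0,0,0]]]'|grep pos
python3 - <<'E'
from h import *
s=shot("wrist"); W=cloud(s); o=get_obs()
Rt=R.from_euler('xyz',o["orientation"],degrees=True)
P=Rt.inv().apply(W.reshape(-1,3)-o["tool_pos"]).reshape(W.shape)*1000
m=(np.abs(P[...,0])<32)&(P[...,1]<-20)&(P[...,1]>-80)&(P[...,2]>-15)&(P[...,2]<18)
P=P[m]; print(len(P),"held x",np.percentile(P[:,0],[1,99]),"y",np.percentile(P[:,1],[.5,1,5]),"z",np.percentile(P[:,2],[2,50,98]))
one(.4995,-.1128,.06,23.1)
E
```

```text
tool_pos: [0.5196, -0.0857, 0.1593]
orientation: [-179.9, 0.1, 56.8]
tool_pos: [0.4993, -0.1118, 0.1203]
orientation: [-180.0, 0.1, 23.3]
tool_pos: [0.4994, -0.1118, 0.1206]
3783 held x [-24.18024976  24.34548021] y [-35.74786886 -35.69197874 -35.54028435] z [-7.40343628 -5.98788393 14.72687451]
tcp [ 0.4993 -0.1119  0.1207] [-1.7999e+02  4.0000e-02  2.3720e+01] F [ 0.7  0.3 -0.9] open 0.0492
shift [-0.001   0.0046  0.3037] turn [-0.      0.0001  0.0017]
```

```bash
python3 -c "
from h import *
one(.4985,-.1106,.062,23.1)"
```

```text
tcp [ 0.4993 -0.1119  0.1207] [-1.7999e+02  4.0000e-02  2.3720e+01] F [ 0.7  0.3 -0.9] open 0.0492
shift [-0.0011 -0.0075  0.2937] turn [-0.      0.0001  0.0017]
```

```bash
python3 -m handwheel '[[[-0.001,-0.0075,0.1],[0,0,0.0017]],[[-0.001,-0.0075,0.2],[0,0,0.0017]],[[-0.001,-0.0075,0.26],[0,0,0.0017]],[[-0.001,-0.0075,0.29],[0,0,0.0017]],[[-0.001,-0.0075,0.294],[0,0,0.0017]]]'|grep -E "pos|orie"
python3 -m handwheel '[[[0,0,0],[0,0,0]],[[0,0,0],[0,0,0]],[[0,0,0],[0,0,0]]]'|grep pos
python3 -c "
from h import *
one(.4985,-.1106,.0442,23.1)"
```

```text
tool_pos: [0.4977, -0.111, 0.061]
orientation: [-180.0, 0.1, 22.9]
tool_pos: [0.499, -0.111, 0.0631]
tcp [ 0.499  -0.111   0.0631] [ 1.7997e+02 -7.0000e-02  2.2770e+01] F [ 1.  -0.5 -1.2] open 0.0498
shift [-0.0017 -0.003   0.0944] turn [ 0.0001 -0.0002 -0.0009]
```

```bash
python3 -m handwheel '[[[-0.002,-0.003,0.03],[0,0,-0.001]],[[-0.002,-0.003,0.055],[0,0,-0.001]],[[-0.002,-0.003,0.075],[0,0,-0.001]],[[-0.002,-0.003,0.088],[0,0,-0.001]],[[-0.002,-0.003,0.093],[0,0,-0.001]]]'
python3 -m handwheel '[[[0,0,0],[0,0,0]],[[0,0,0],[0,0,0]]]'
python3 -c "
from h import *
one(.4985,-.1106,.0442,23.1)"
```

```text
clock: 16.48
tool_pos: [0.4974, -0.1108, 0.0439]
orientation: [-180.0, 0.1, 23.1]
force: [-8.3, 4.0, 22.1]
opening: 0.0498
clock: 16.65
tool_pos: [0.4974, -0.1108, 0.044]
orientation: [-180.0, 0.1, 23.1]
force: [-3.0, 2.2, 7.9]
opening: 0.05
tcp [ 0.4974 -0.1108  0.044 ] [-1.800e+02  6.000e-02  2.309e+01] F [-3.   2.2  7.9] open 0.05
shift [ 0.0056  0.0014 -0.0011] turn [-0.      0.0002 -0.    ]
```

```bash
python3 -m handwheel '[[[0,0,0],[0,0,0]],[[0,0,0],[0,0,0]],[[0,0,0],[0,0,0]],[[0,0,0],[0,0,0]]]' -0.6|grep -E "force|open"
python3 -m handwheel '[[[0,0,-0.06],[0,0,0]],[[0,0,-0.2],[0,0,0]],[[0,0,-0.4],[0,0,0]],[[0,0.2,-0.6],[0,0,0]],[[0,0.2,-0.6],[0,0,0]]]' |grep pos
python3 -m handwheel '[[[0,0.4,-0.3],[0,0,0]],[[0,0.4,-0.3],[0,0,0]],[[0,0.4,-0.3],[0,0,0]],[[0,0.4,-0.3],[0,0,0]]]' |grep pos
python3 - <<'E'
from h import *
s=shot("wrist"); W=cloud(s); c=s["color"]; o=get_obs(); print(o["tool_pos"],o["orientation"],o["clock"],o["opening"],o["force"])
save("w5.png",c)
z=W[...,2]; g=c.max(2)<130
box=(W[...,0]>.4)&(W[...,0]<.62)&(W[...,1]>-.26)&(W[...,1]<-.02)
rect(W,box&(z>0.036)&(z<0.042),"mid")
rect(W,box&(z>0.046)&(z<0.058),"lip3")
rect(W,box&(z>0.0225)&(z<0.030)&~g,"hi")
rect(W,box&(z>0.001)&(z<0.030)&~g,"tray")
b=box&(z>.038-.004)&(z<.043)&g
for q in np.array_split(np.argsort(W[b][:,1]),4): print(np.round(W[b][q].mean(0)*1000,1))
E
```

```text
force: [0.1, -0.3, 0.4]
opening: 0.0685
tool_pos: [0.5167, -0.1488, 0.1688]
tool_pos: [0.5471, -0.2239, 0.2262]
[ 0.54553747 -0.22240451  0.22423371] [ 1.79949097e+02 -7.13855868e-02  2.29464916e+01] 17.7833 0.06984515196502142 [-0.68417116  0.70003294 -1.43005285]
mid [256.  58.] 4076 ctr [ 502.  -122.1] size [50.  72.4] ang 23.0 z [37.1 38.3 39.6]
mid [256. 107.] 582 ctr [ 519.5 -164.1] size [49.2 10.9] ang 22.9 z [37.1 38.4 39.5]
lip3 [256.   9.] 837 ctr [485.9 -83.9] size [49.4 12. ] ang 23.1 z [48.8 50.3 51.7]
hi [244.   0.] 50 ctr [470.4 -75.3] size [45.   3.7] ang 27.5 z [23.9 25.3 26.5]
tray [244.   0.] 50 ctr [470.4 -75.3] size [45.   3.7] ang 27.5 z [23.9 25.3 26.5]
tray [228.  80.] 25 ctr [ 480.6 -149.9] size [ 0.3 24.3] ang 21.2 z [ 9.6 10.9 12.5]
[ 513.6 -158.3   38.3]
[ 506.5 -135.    38.3]
[ 499.7 -116.    38.3]
[495.5 -96.2  38.5]
```

View pics/w5.png

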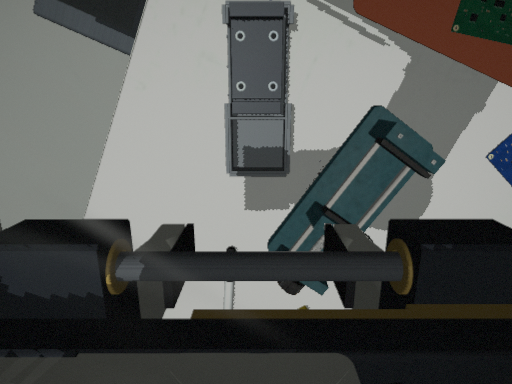

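Pile check: lip 3 at (485.9,-83.9) vs lip A (486.6,-83.6), plate tops level at 38.3 mm. Pocket next, then the jar.

```bash
python3 - <<'E'
from h import *
d=np.load("wrist.npz"); W=d["W"]; z=W[...,2]
u=np.array([-.391,.921]); n=np.array([.921,.391])
q=W[...,:2]*1000-[536.9,-200.9]; a=q@u; b=q@n
m=(np.abs(a)<60)&(np.abs(b)<45)&(z<.007)&(z>.0015)
print("floor u",np.percentile(a[m],[1,3,97,99]),"n",np.percentile(b[m],[1,3,97,99]),m.sum())
w=(z>.0235)&(z<.029)&(np.abs(b)<20)&(a<50)&(a>-60)
h,e=np.histogram(a[w],np.arange(-60,50,2)); print([(int(x),int(y)) for x,y in zip(e,h) if y])
w=(z>.0235)&(z<.029)&(np.abs(a)<20)&(abs(b)<50)
h,e=np.histogram(b[w],np.arange(-50,50,2)); print([(int(x),int(y)) for x,y in zip(e,h) if y])
chain((.494,.117,.2,60))
E
```

```text
floor u [-27.33313798 -26.77735116  34.45980517  50.60712769] n [-29.38497506 -28.20105737  27.85220416  28.50224986] 2263
[(-34, 36), (-32, 71), (-30, 62), (-28, 19), (28, 38), (30, 38), (46, 38)]
[(-38, 2), (-36, 65), (-34, 66), (-32, 67), (-30, 18), (28, 59), (30, 64), (32, 63), (34, 34)]
clock 17.78 tcp [ 0.5455 -0.2224  0.2242] [ 1.7995e+02 -7.0000e-02  2.2950e+01] open 0.0698 F [-0.7  0.7 -1.4]
  [[0.2122,-0.8316,0.0606],[0,0,-0.0515]] x5
  [[0.4654,-0.7211,0.0606],[0,0,-0.0515]] x5
  ->  0.494 0.117 0.2 60
```

```bash
python3 -m handwheel '[[[0.21,-0.83,0.06],[0,0,-0.051]],[[0.21,-0.83,0.06],[0,0,-0.051]],[[0.21,-0.83,0.06],[0,0,-0.051]],[[0.21,-0.83,0.06],[0,0,-0.051]],[[0.21,-0.83,0.06],[0,0,-0.051]]]' -0.8|grep pos
python3 -m handwheel '[[[0.47,-0.72,0.06],[0,0,-0.051]],[[0.47,-0.72,0.06],[0,0,-0.051]],[[0.47,-0.72,0.06],[0,0,-0.051]],[[0.47,-0.72,0.06],[0,0,-0.051]],[[0.47,-0.72,0.06],[0,0,-0.051]]]'|grep pos
python3 -m handwheel '[[[0,0,0],[0,0,0]],[[0,0,0],[0,0,0]],[[0,0,0],[0,0,0]]]'|grep -E "pos|orie"
python3 - <<'E'
from h import *
s=shot("wrist"); W=cloud(s); c=s["color"]; z=W[...,2]
save("w6.png",c)
m=(np.abs(W[...,0]-.468)<.06)&(np.abs(W[...,1]-.13)<.06)&(z>.054)&(z<.062)
P=(W[m]*1000).astype(np.float32); print(m.sum(),np.median(P[:,2]),cv2.minEnclosingCircle(P[:,:2].copy()),P[:,:2].mean(0))
print(np.round(get_obs()['joint_pos'],1)); chain()
E
```

```text
tool_pos: [0.5162, -0.0469, 0.2102]
tool_pos: [0.4917, 0.1231, 0.1983]
tool_pos: [0.493, 0.1178, 0.1991]
orientation: [-180.0, 0.1, 59.8]
1745 55.104225 ((466.7263488769531, 130.71038818359375), 23.15711784362793) [466.52396 130.66031]
[  35.6    6.6  -23.6   -0.   -59.9 -155.9]
clock 18.92 tcp [0.4932 0.1174 0.1992] [-1.7997e+02  5.0000e-02  5.9750e+01] open 0.0791 F [-0.8 -1.1  0.3]
```

View pics/w6.png

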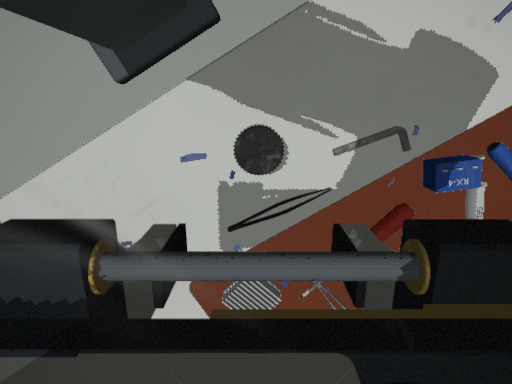

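```bash
python3 -c "
from h import *
one(.4657,.1313,.11,60)"
```

```text
tcp [0.4932 0.1174 0.1992] [-1.7997e+02  5.0000e-02  5.9750e+01] F [-0.8 -1.1  0.3] open 0.0791
shift [-0.009  -0.1534  0.4462] turn [-0.0001  0.0001 -0.0007]
```

```bash
python3 -m handwheel '[[[-0.009,-0.153,0.15],[0,0,0]],[[-0.009,-0.153,0.3],[0,0,0]],[[-0.009,-0.153,0.42],[0,0,0]],[[-0.009,-0.153,0.446],[0,0,0]]]'|grep -E "pos|orie"
python3 -m handwheel '[[[0,0,0],[0,0,0]],[[0,0,0],[0,0,0]],[[0,0,0],[0,0,0]]]'|grep pos
python3 -c "
from h import *
one(.4657,.1313,.047,60)"
```

```text
tool_pos: [0.464, 0.1298, 0.1071]
orientation: [-179.8, 0.3, 59.7]
tool_pos: [0.4674, 0.1322, 0.1118]
tcp [0.4674 0.1322 0.1118] [ 1.7994e+02 -1.0000e-01  5.9760e+01] F [0.5 0.1 1. ] open 0.0792
shift [-0.0086 -0.0054  0.3241] turn [ 0.0002 -0.0003 -0.0007]
```

```bash
python3 -m handwheel '[[[-0.0075,-0.005,0.12],[0,0,0]],[[-0.0075,-0.005,0.22],[0,0,0]],[[-0.0075,-0.005,0.29],[0,0,0]],[[-0.0075,-0.005,0.322],[0,0,0]],[[-0.0075,-0.005,0.322],[0,0,0]]]'|grep -E "pos|orie"
python3 -m handwheel '[[[0,0,0],[0,0,0]],[[0,0,0],[0,0,0]],[[0,0,0],[0,0,0]],[[0,0,0],[0,0,0]],[[0,0,0],[0,0,0]]]' 1
python3 -m handwheel '[[[0,0,0],[0,0,0]],[[0,0,0],[0,0,0]],[[0,0,0],[0,0,0]]]'
python3 -c "
from h import *
chain((.4657,.1313,.17,60),(.5362,-.1999,.17,23))"
```

```text
tool_pos: [0.4647, 0.1311, 0.0458]
orientation: [-180.0, 0.1, 59.8]
clock: 20.33
tool_pos: [0.4649, 0.1315, 0.0466]
orientation: [180.0, -0.1, 59.8]
force: [-0.3, 0.3, 0.7]
opening: 0.051
clock: 20.58
tool_pos: [0.465, 0.1316, 0.0464]
orientation: [180.0, -0.0, 59.8]
force: [-0.3, 0.7, 5.0]
opening: 0.0472
clock 20.58 tcp [0.465  0.1316 0.0464] [ 1.7998e+02 -4.0000e-02  5.9820e+01] open 0.0472 F [-0.3  0.7  5. ]
  [[0.0005,0.0037,-0.6178],[0,0,-0.0005]] x4
  ->  0.4657 0.1313 0.17 60
  [[-0.6289,0.5666,0.0000],[0,0,0.0514]] x5
  [[-0.4166,0.7369,0.0000],[0,0,0.0514]] x5
  ->  0.5362 -0.1999 0.17 23
```

```bash
python3 -m handwheel '[[[0,0,-0.12],[0,0,0]],[[0,0,-0.3],[0,0,0]],[[0,0,-0.48],[0,0,0]],[[0,0,-0.62],[0,0,0]],[[0,0,-0.62],[0,0,0]]]'|grep -E "pos|open"
python3 -m handwheel '[[[-0.629,0.567,0],[0,0,0.051]],[[-0.629,0.567,0],[0,0,0.051]],[[-0.629,0.567,0],[0,0,0.051]],[[-0.629,0.567,0],[0,0,0.051]],[[-0.629,0.567,0],[0,0,0.051]]]'|grep pos
python3 -m handwheel '[[[-0.416,0.735,0],[0,0,0.051]],[[-0.416,0.735,0],[0,0,0.051]],[[-0.416,0.735,0],[0,0,0.051]],[[-0.416,0.735,0],[0,0,0.051]],[[-0.416,0.735,0],[0,0,0.051]]]'|grep pos
python3 -m handwheel '[[[0,0,0],[0,0,0]],[[0,0,0],[0,0,0]],[[0,0,0],[0,0,0]]]'|grep pos
python3 - <<'E'
from h import *
s=shot("wrist"); W=cloud(s); o=get_obs(); save("w7.png",s["color"])
Rt=R.from_euler('xyz',o["orientation"],degrees=True)
P=Rt.inv().apply(W.reshape(-1,3)-o["tool_pos"]).reshape(W.shape)*1000
m=(np.abs(P[...,0])<30)&(P[...,1]<0)&(P[...,1]>-40)&(P[...,2]>-13)&(P[...,2]<0)
Q=P[m]; print(m.sum(),"lid y",np.percentile(Q[:,1],[1,3]),"x",np.percentile(Q[:,0],[2,98]),"z",np.median(Q[:,2]))
one(.5359,-.1992,.085,23)
E
```

```text
tool_pos: [0.4671, 0.1326, 0.1755]
opening: 0.0469
tool_pos: [0.4989, -0.0396, 0.1691]
tool_pos: [0.5344, -0.2051, 0.1687]
tool_pos: [0.5337, -0.199, 0.1695]
3525 lid y [-20.86519395 -20.19738962] x [-27.98352412  27.94458512] z -8.049314238213324
tcp [ 0.5339 -0.1987  0.1698] [-1.7998e+02  3.0000e-02  2.3150e+01] F [ 1.  -0.4 -1.2] open 0.047
shift [0.0083 0.0064 0.4239] turn [-0.0001  0.0001  0.0004]
```

View pics/w7.png

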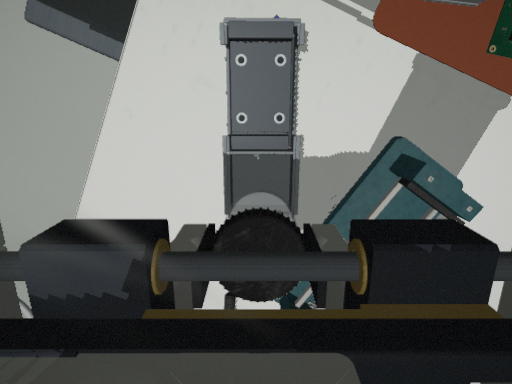

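```bash
python3 -m handwheel '[[[0.008,0.004,0.12],[0,0,0]],[[0.008,0.004,0.26],[0,0,0]],[[0.008,0.004,0.38],[0,0,0]],[[0.008,0.004,0.45],[0,0,0]],[[0.008,0.004,0.47],[0,0,0]]]'|grep pos
python3 -m handwheel '[[[0,0,0],[0,0,0]],[[0,0,0],[0,0,0]],[[0,0,0],[0,0,0]]]'|grep pos
python3 -c "
from h import *
one(.5357,-.1987,.0494,23)"
```

```text
tool_pos: [0.5344, -0.1983, 0.0736]
tool_pos: [0.537, -0.1995, 0.0774]
tcp [ 0.537  -0.1995  0.0774] [ 1.7993e+02 -9.0000e-02  2.3140e+01] F [ 1.1  0.5 -0.9] open 0.047
shift [-0.0046 -0.0066  0.1401] turn [ 0.0002 -0.0003  0.0004]
```

```bash
python3 -m handwheel '[[[-0.004,-0.006,0.045],[0,0,0]],[[-0.004,-0.006,0.085],[0,0,0]],[[-0.004,-0.006,0.112],[0,0,0]],[[-0.004,-0.006,0.128],[0,0,0]],[[-0.004,-0.006,0.136],[0,0,0]]]'
python3 -m handwheel '[[[0,0,0],[0,0,0]],[[0,0,0],[0,0,0]]]'
python3 -c "
from h import *
one(.5357,-.1987,.0494,23)"
```

```text
clock: 23.22
tool_pos: [0.5347, -0.1996, 0.0492]
orientation: [180.0, 0.1, 23.1]
force: [-6.2, 1.1, 22.6]
opening: 0.0472
clock: 23.38
tool_pos: [0.5345, -0.1995, 0.0494]
orientation: [180.0, 0.1, 23.1]
force: [-2.4, -0.1, 9.5]
opening: 0.0472
tcp [ 0.5345 -0.1995  0.0494] [1.7998e+02 7.0000e-02 2.3100e+01] F [-2.4 -0.1  9.5] open 0.0472
shift [ 0.0071 -0.0011 -0.    ] turn [0.     0.0002 0.0003]
```

```bash
python3 -m handwheel '[[[0,0,0],[0,0,0]],[[0,0,0],[0,0,0]],[[0,0,0],[0,0,0]],[[0,0,0],[0,0,0]]]' -0.4|grep -E "force|open"
python3 -m handwheel '[[[0,0,-0.06],[0,0,0]],[[0,0,-0.2],[0,0,0]],[[0,0,-0.4],[0,0,0]],[[0,0,-0.6],[0,0,0]],[[0,0,-0.6],[0,0,0]]]' |grep pos
python3 -m handwheel '[[[0,0.35,-0.3],[0,0,0]],[[0,0.35,-0.3],[0,0,0]],[[0,0.35,-0.3],[0,0,0]],[[0,0.35,-0.3],[0,0,0]]]' |grep pos
python3 -m handwheel '[[[0,0,0],[0,0,0]],[[0,0,0],[0,0,0]],[[0,0,0],[0,0,0]]]'|grep -E "pos|force"
python3 - <<'E'
from h import *
s=shot("wrist"); W=cloud(s); c=s["color"]; save("w8.png",c); z=W[...,2]
m=(np.abs(W[...,0]-.536)<.06)&(np.abs(W[...,1]+.2)<.06)&(z>.052)&(z<.066)
P=(W[m]*1000).astype(np.float32); print(m.sum(),np.percentile(P[:,2],[5,50,95]),cv2.minEnclosingCircle(P[:,:2].copy()))
A=np.c_[P[:,:2]-P[:,:2].mean(0),np.ones(len(P))]; print("slope deg",np.degrees(np.linalg.lstsq(A,P[:,2],rcond=None)[0][:2]))
box=(W[...,0]>.4)&(W[...,0]<.62)&(W[...,1]>-.19)&(W[...,1]<-.02)
rect(W,box&(z>0.036)&(z<0.042),"mid")
rect(W,box&(z>0.046)&(z<0.058),"lip3"); print(get_obs()["clock"])
E
```

```text
force: [1.2, -0.3, 0.6]
opening: 0.0608
tool_pos: [0.539, -0.2001, 0.177]
tool_pos: [0.564, -0.2655, 0.2308]
tool_pos: [0.5615, -0.2626, 0.2276]
force: [0.3, 0.2, -0.6]
1814 [56.71033745 58.05842018 59.31717701] ((536.2681274414062, -200.73507690429688), 23.747543334960938)
slope deg [-0.26003808 -0.54916779]
mid [259.  27.] 2880 ctr [ 506.8 -133. ] size [49.8 48.8] ang 22.7 z [37.1 38.4 39.7]
mid [259.  65.] 649 ctr [ 519.4 -163.8] size [49.8 11.5] ang 23.1 z [36.9 38.3 39.6]
lip3 [267.  91.] 198 ctr [ 536.4 -183.4] size [12.7 38.9] ang 89.2 z [56.1 57.4 58. ]
24.7667
```

View pics/w8.png

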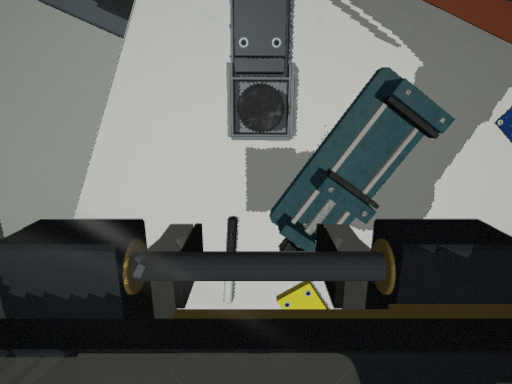

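The jar stands upright in the middle of its pocket at pixel (260,107), with its lid top level at 58 mm against 55 mm on the bench. The pile is unchanged and nothing else has moved. I'm handing in.

```bash
python3 -c "
from h import *
print(close_job())"
```

```text
the job is handed in; nothing more can be done
None
```

The kit tray is packed and handed in at about 25 s of the 64 s allowed. The second and third angles are stacked on the first with lips alternating, and the front jar stands in the free pocket. I lowered everything into contact before releasing it. The highest wrist force I read was about 27 N.

**Last checks (wrist camera):**
- **Second angle:** it sits 14.8 mm nearer the divider than the bottom one and lies flat. It is about 1.4 mm off the bottom one sideways.
- **Third angle:** its lip is within 1 mm of the bottom angle's lip. The plate's top reads 38.3–38.5 mm along its length, so it is level. These values read about 0.7 mm below the expected 39 mm.
- **Jar:** it is within about 1 mm of the pocket centre and upright, with the lid tilted about 0.6° or less, which is within noise. The pile had not moved after the jar went in; only the nearer half of the top plate and the second lip were in that view.

**What disagreed:**
- The camera read positions about 1.2 mm off along the tool's y axis. I noticed this when the third angle was in the gripper, and corrected for it there and for the jar.
- My first approach to the third angle ran the last joint to its limit and tilted the tool by 1.6°. I turned the wrist half round, removed the tilt and went on.

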